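Take the wide jar out of the blocked dry-box drawer and weigh it

TASK

The wide white jar with the red lid in the dry-box drawer has to go on the balance, but the two bottles in the stand block the drawer. Stand both bottles in the spill tray, open the drawer and put that jar upright in the middle of the balance pan; then shut the drawer fully and put each bottle back upright in the recess of the stand it came from. Leave the brown jar standing in the drawer and tip over none of the bottles and jars.

Things in the scene. Friction and masses are not known exactly. Their poses are not given: they have to be found in the camera images.
- tall_bottle: tall amber bottle with a white screw cap, 62 mm across, 185 mm high, 0.55 kg; the cap, 32 mm across, is the top 20 mm. Origin: centre of its underside, z up. It starts in one recess of the bottle stand
- short_bottle: short amber bottle with a black screw cap, 53 mm across, 98 mm high, 0.17 kg; the cap, 32 mm across, is the top 14 mm. Origin: centre of its underside, z up. It starts in the other recess of the bottle stand
- wide_jar: the jar to weigh: white jar, 50 mm across, 72 mm high, 0.14 kg, the top 16 mm being a red lid 41 mm across. Origin: centre of its underside, z up. It stands in the drawer, seen through the clear top of the dry box, in one of the two bays on either side of a low divider, 68 mm behind the drawer's front panel
- narrow_jar: brown jar with a banded label, 42 mm across, 72 mm high, 0.16 kg, in the drawer's other bay, 68 mm behind the front panel; it stays there. Origin: centre of its underside, z up
- drawer (a joint): pull-out of the clear dry box's drawer, m: 0 shut, 0.14 fully open; slides with about 2 N and stays where left. Above the bench: drawer floor 22 mm, side and back walls 42, divider 34, front panel 16 to 104, dry box (190 x 200 mm) 110 with a fixed clear top and a small dial 5 mm higher at its back
- drawer_handle (a point): middle of the drawer's horizontal round steel handle bar, 10 mm thick, 80 mm long, 75 mm above the bench, held on two posts 33 mm in front of the drawer's front panel (its ends are closed by the posts). Site axes: x points into the box (the drawer opens toward -x), y along the bar, z up
- stand: low grey bottle stand fixed in front of the drawer, plate 100 x 210 x 10 mm with two round recesses 76 mm across and 6 mm deep, at y = +50 and -50 mm. Origin: centre of its underside; x points to the dry box, y along the row of recesses. The drawer slides out over the empty stand, 8 mm above it
- spill_tray: open stainless-steel spill tray, fixed, 130 x 210 mm (rim lip 146 x 226 mm), 20 mm high, walls 4 mm, floor 4 mm thick. Origin: centre of its underside; x along the short side, y along the long side
- pan (a point): centre of the upper face of the round steel pan of the balance, fixed, 110 mm across, 57 mm above the bench; z up

How it is judged:
By the outcome, as a careful person would: the job done as asked, in the order asked, and still so for the second after the job is handed in, with the robot touching nothing.
It also fails if it takes over 144 s, if anything falls off the work surface, if the arm or the gripper's body presses on something with over 40 N, if the wrist force passes 120 N, or if a joint passes its speed limit or range.

ROBOT

A 6-joint arm with a two-finger parallel gripper is mounted at the origin on the work surface; the furniture and walls round the work are solid. World frame = base frame: x ahead of the robot, y to its left, z up, the work surface at z = 0. Lengths are in m, angles in rad, forces in N, time in s.
With the tool pointing down it reaches from about 0.375 to 0.9 m from the base axis. Payload 3.1 kg.
Tool frame: the origin (TCP) lies on the centre line of the jaws, within the pads' length; the fingertips stand 8 mm ahead of it and the grasp point (between the pads) lies 11 mm behind it; z points along the fingers, y is the direction in which the jaws open and shut (so a half turn about z gives the same grasp; the last joint's range is limited). The gripper opens to 87 mm and grips with 3 to 60 N. Pads are 19 mm wide; open, the fingers measure 117 mm over their backs; the gripper's body (75 mm by 190 mm) begins 51 mm behind the grasp point.
Start: joints at [1.034, 0.527, 1.433, -0, 1.181, -0.178], TCP at [0.219, 0.585, 0.231] pointing down, gripper open.
Joint ranges: [-3.08, 3.08], [-0.75, 2.2], [0.22, 2.44], [-1.43, 4.57], [0, 2.65], [-2.85, 2.85]. Speed limits (rad/s): [2.79, 2.79, 3.14, 3.14, 3.14, 3.14].

INTERFACE

Orientations are given as a unit quaternion [x, y, z, w].
In Python, from rig import robot gives the robot as it stands.
- The arm moves only by the shell command python3 -m crank 'ROWS' [OPENING] [FORCE]. ROWS is JSON, a list of rows, each a list of 6 numbers: the shift along the world's x, y, z in mm, then the turn, a rotation vector about the world's x, y, z in degrees. A call has 1 to 5 rows; each row is the pose to reach, as a shift and turn from the pose commanded when the call began; what a row does not reach only later rows make up. A row lasts 1/10 s, in which the tool goes at most 50 mm and 8.59 degrees, less where a joint would pass 70% of its speed; a pose out of reach is approached as far as the arm can. A call with a gripper value outside its range is refused whole. OPENING is the gripper command: -1 is fully open, 1 is shut, values between are in proportion, set as the call begins (- or left out, the last holds). The fingers move at their own pace and stop on an object; FORCE is the grip in N (left out, the last holds). Time passes only in rows, so rows that repeat a pose let the fingers close. It gives the time, the measured TCP pose, the force and the opening at its end, in the units of the state.
- robot.get_obs(): the state, without advancing time (a new reading comes with each control period).
- robot.camera(name): name is "side" or "top"; returns a dict with "pixels" (420x560x3 uint8, red, green, blue), "K" (3x3 intrinsics, pixels), "distortion" ([k1, k2, p1, p2, k3] as OpenCV has them; the pictures are not rectified), "xyz" and "rotation" of the camera in the world. Camera axes: x right, y up, looking along -z (the intrinsics and any distortion apply to the point x, -y, -z); pixel columns grow to the right and rows downward; lengths in m; the calibration is good to about 2 mm. A picture is of the moment at which its call begins. There is no depth.
- robot.hand_in(): hands the job in, once; it reports no verdict.
Trained networks look in a picture, given as the dict that the camera call returned (one of the last four; its "shot" number tells which), for a name from the list of things; names that differ only in an ending like _2 or _b are one class to them, and where a whole thing is asked for, a point or a joint stands for the part that bears it (a point fixed in the world has none). Each returns a list of dicts, best first, with "conf" (0 to 1); they miss things now and then, are a little off and sometimes report something else, mostly with a low value. They report only what shows in the picture. A call takes as long as a camera call.
- robot.recognise(picture, thing): "box" ([centre column, centre row, width, height] in pixels, round what is visible of it).
- robot.silhouettes(picture, thing): "mask" (420x560 bool, what is visible of it) and "box" ([centre column, centre row, width, height] in pixels, round what is visible of it).
The state is a dict: "time": time; "q": joint angles; "joint_velocities": joint speeds; "joint_torque": joint torques, N m; "position": TCP position; "tool_rot": TCP orientation; "ft_force": force on the tool from outside, world axes, zero at the start; "moment": the same for the moment, N m; "grip_width": finger opening in m.
Only numpy, scipy, OpenCV 4.12 (cv2) and the standard library are available. Lean on these libraries where they do the work, as an engineer would, in place of code of your own. Each camera call takes 0.05 s, during which the arm holds its last target. There are 200 camera calls.

## Working session

There is one attempt and no reset: what is moved stays moved. The work goes in short steps, Python scripts to look and compute and a shell command to move; the robot and the scene stay as the last step left them, time stands still between calls to the robot, and variables do not carry over. Pictures are saved under pics/ and viewed, about 12 in all and at most 16, crops included, and the job is handed in when it is done.

```bash
ls; mkdir -p pics; cat > h.py <<'E'
import numpy as np, cv2
from rig import robot
def shot(n,save=None):
    p=robot.camera(n)
    if save: cv2.imwrite('pics/'+save,cv2.cvtColor(np.asarray(p['pixels']),cv2.COLOR_RGB2BGR))
    return p
def ray(p,uv):
    u=cv2.undistortPoints(np.array([[uv]],float),np.array(p['K'],float),np.array(p['distortion'],float))[0,0]
    R=np.array(p['rotation'],float)
    if R.shape!=(3,3):
        from scipy.spatial.transform import Rotation as Ro; R=Ro.from_quat(R).as_matrix()
    return np.array(p['xyz'],float),R@np.array([u[0],-u[1],-1.])
def atz(p,uv,z):
    o,d=ray(p,uv); return o+d*(z-o[2])/d[2]
def proj(p,X):
    R=np.array(p['rotation'],float)
    if R.shape!=(3,3):
        from scipy.spatial.transform import Rotation as Ro; R=Ro.from_quat(R).as_matrix()
    c=(np.atleast_2d(X)-np.array(p['xyz']))@R; c=c*[1,-1,-1]
    return cv2.projectPoints(c.reshape(-1,1,3),np.zeros(3),np.zeros(3),np.array(p['K'],float),np.array(p['distortion'],float))[0][:,0]
E
python3 - <<'E'
from h import *
for n in('side','top'):
    p=shot(n,n+'0.png'); print(n,p['xyz'],p['rotation'],p['K'],p['distortion'])
    for t in ['tall_bottle','short_bottle','wide_jar','narrow_jar','drawer','drawer_handle','stand','spill_tray','pan']:
        print(t,[(np.round(r['box']).tolist(),round(r['conf'],2)) for r in robot.recognise(p,t)][:3])
print(robot.get_obs())
E
```

```text
pics
side [ 0.48015635 -1.24410435  0.94475697] [ 4.73256144e-01 -8.39176693e-04  1.98590852e-02  8.80700593e-01] [[476.09680083   0.         275.64874361]
 [  0.         476.09680083 207.02264287]
 [  0.           0.           1.        ]] [-0.09744579  0.          0.          0.          0.        ]
tall_bottle [([264.0, 179.0, 17.0, 48.0], 0.63)]
short_bottle [([290.0, 191.0, 13.0, 27.0], 0.81)]
wide_jar []
narrow_jar [([265.0, 181.0, 15.0, 50.0], 0.71), ([290.0, 192.0, 15.0, 27.0], 0.5), ([276.0, 201.0, 62.0, 22.0], 0.27)]
drawer [([276.0, 176.0, 54.0, 21.0], 0.75)]
drawer_handle [([278.0, 177.0, 53.0, 26.0], 0.61)]
stand [([277.0, 199.0, 58.0, 18.0], 0.82)]
spill_tray [([272.0, 314.0, 70.0, 69.0], 0.94)]
pan [([278.0, 200.0, 56.0, 15.0], 0.39)]
top [0.35891037 0.0362372  1.57179873] [-0.02931825  0.0181704   0.71421705 -0.69907387] [[474.13584482   0.         279.80560129]
 [  0.         474.13584482 204.13142668]
 [  0.           0.           1.        ]] [-0.06724615  0.          0.          0.          0.        ]
tall_bottle [([231.0, 222.0, 25.0, 20.0], 0.78)]
short_bottle 
[... 308 characters left out ...]
0, 59.0], 0.72)]
{'time': 1.0, 'q': array([ 1.03348097e+00,  5.27523391e-01,  1.43269991e+00, -1.36714453e-05,
        1.18137531e+00, -1.78518687e-01]), 'joint_velocities': array([-0.00024764,  0.00114125,  0.00081519, -0.00010978,  0.00057707,
       -0.00049217]), 'joint_torque': array([ 6.69419387e-04, -4.40023506e+01, -1.76986635e+01,  6.34320709e-02,
        5.05119434e-02, -9.21959895e-06]), 'position': array([0.21944544, 0.58519006, 0.23053404]), 'tool_rot': array([ 1.78435044e-01,  9.83951693e-01, -5.00923862e-06,  4.87819956e-06]), 'ft_force': array([-0.6641284 ,  0.43134802, -0.27220591]), 'moment': array([-0.01029967, -0.00472474, -0.02230105]), 'grip_width': 0.08727936029146402}
```

```bash
python3 - <<'E'
import cv2,numpy as np
t=cv2.imread('pics/top0.png');s=cv2.imread('pics/side0.png')
a=cv2.resize(t[130:290,140:460],None,fx=2.5,fy=2.5,interpolation=3)
b=cv2.resize(s[120:360,160:400],(600,600),interpolation=3)
cv2.imwrite('pics/a.png',a);cv2.imwrite('pics/b.png',b)
E
```

```text
(no output)
```

View pics/a.png

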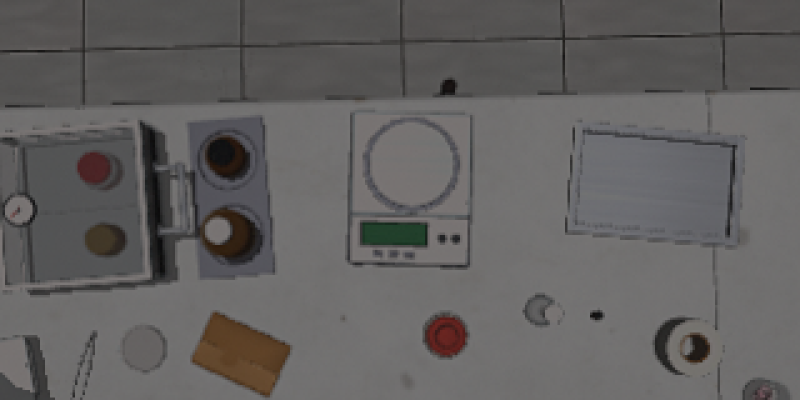

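View pics/b.png

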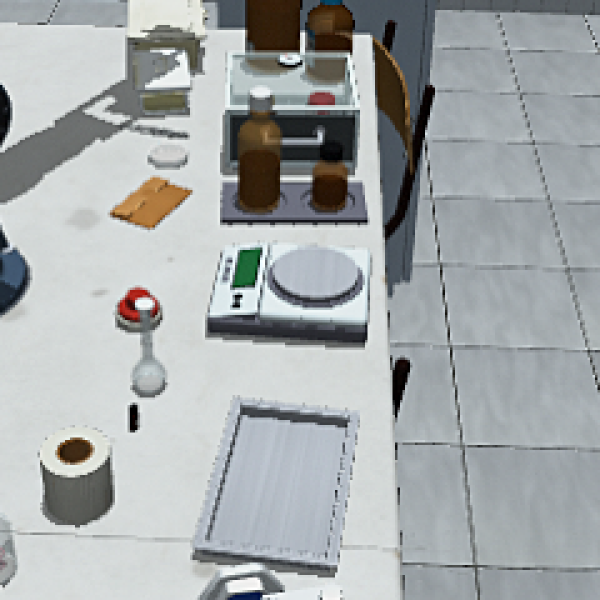

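The top crop shows the dry box at left with its drawer opening to the right (-y). The red lid is at crop (97,168), the brown jar at (104,238), the stand with short bottle at (228,155) and tall bottle at (218,232), the pan at (410,164) and the tray at (655,183). The side view agrees.

```bash
cat >> h.py <<'E'
from scipy.optimize import minimize
def cyl(c,z0,parts):
    a=np.linspace(0,2*np.pi,40,endpoint=False); P=[]
    for r,za,zb in parts:
        P.append(np.array([[c[0]+r*np.cos(t),c[1]+r*np.sin(t),z0+z] for z in(za,zb) for t in a]))
    return P
def render(p,parts,S=4):
    m=np.zeros((420*S,560*S),np.uint8)
    for X in parts:
        h=cv2.convexHull(((proj(p,X)+.5)*S).astype(np.float32)); cv2.fillConvexPoly(m,np.round(h).astype(np.int32),1)
    return cv2.resize(m.astype(np.float32),(560,420),interpolation=cv2.INTER_AREA)
SH={'tall_bottle':[(.031,0,.125),(.016,.125,.185)],'short_bottle':[(.0265,0,.066),(.016,.07,.098)],'wide_jar':[(.025,0,.056),(.0205,.056,.072)],'narrow_jar':[(.021,0,.072)]}
def fit(p,t,c0,z0,mask):
    m=np.asarray(mask,float)
    def f(c):
        r=render(p,cyl(c,z0,SH[t])); return np.abs(r-m).sum()/m.sum()
    s=minimize(f,c0,method='Nelder-Mead',options=dict(initial_simplex=np.array(c0)+np.array([[0,0],[.01,0],[0,.01]]),xatol=2e-4,fatol=1e-4))
    return s.x,s.fun
E
python3 - <<'E'
from h import *
p=shot('top'); s=shot('side')
F=lambda x,y:(140+x/2.5-.5,130+y/2.5-.5)
G=lambda x,y:(160+x/2.5-.5,120+y/2.5-.5)
for n,z,pts in [('stand',.01,[(188,123),(265,116),(274,273),(200,278)]),('box',.11,[(5,130),(137,121),(153,278),(5,292)]),('handle',.075,[(177,163),(185,236)]),('pan',.057,[(410,164)]),('tray',.02,[(572,121),(746,136),(741,245),(566,234)]),('redlid',.094,[(94,167)]),('brown',.094,[(101,238)]),('recess',.01,[(228,159),(233,235)])]:
    print(n,[np.round(atz(p,F(*q),z)[:2],3).tolist() for q in pts])
for n,z,pts in [('stand',.01,[(222,182),(359,180),(368,213),(221,215)]),('pan',.057,[(318,274)]),('tray',.02,[(235,397),(358,410),(338,566),(193,554)]),('redlid',.094,[(321,98)]),('handle',.075,[(276,140),(321,138)])]:
    print('side',n,[np.round(atz(s,G(*q),z)[:2],3).tolist() for q in pts])
for t,c in [('tall_bottle',(.38,.2)),('short_bottle',(.48,.2))]:
    for P,nm in((p,'top'),(s,'side')):
        r=robot.silhouettes(P,t)
        if r:
            m=r[0]['mask']; v,u=np.nonzero(m); c0=atz(P,(u.mean(),v.mean()),.07)[:2]
            print(t,nm,r[0]['conf'],m.sum(),c0,fit(P,t,c0,.004,m))
for t in('wide_jar','narrow_jar'):
    for P in(p,s): print(t,[(r['conf'],r['box']) for r in robot.silhouettes(P,t)])
E
```

```text
stand [[0.554, 0.275], [0.561, 0.172], [0.352, 0.163], [0.348, 0.261]]
box [[0.538, 0.49], [0.545, 0.323], [0.35, 0.305], [0.336, 0.491]]
handle [[0.495, 0.279], [0.402, 0.27]]
pan [[0.488, -0.017]]
tray [[0.544, -0.233], [0.519, -0.463], [0.376, -0.45], [0.395, -0.221]]
redlid [[0.49, 0.381]]
brown [[0.401, 0.373]]
recess [[0.504, 0.222], [0.404, 0.217]]
side stand [[0.346, 0.26], [0.55, 0.279], [0.562, 0.19], [0.352, 0.171]]
side pan [[0.491, -0.028]]
side tray [[0.4, -0.222], [0.541, -0.236], [0.519, -0.463], [0.375, -0.455]]
side redlid [[0.489, 0.379]]
side handle [[0.425, 0.278], [0.491, 0.288]]
tall_bottle top 0.81 351 [0.4023156 0.2162325] (array([0.40204631, 0.21412873]), np.float64(0.14725783475783477))
tall_bottle side 0.88 730 [0.40192884 0.23087641] (array([0.40274793, 0.20817682]), np.float64(0.11181506849315069))
short_bottle top 0.54 206 [0.50196983 0.21831845] (array([0.50413867, 0.22218908]), np.float64(0.27154126213592233))
short_bottle side 0.62 333 [0.50497111 0.17172633] (array([0.504792  , 0.21720915]), np.float64(0.14846096096096095))
wide_jar []
wide_jar []
narrow_jar [(0.63, [229.6, 221.6, 22.0, 19.1])]
narrow_jar []
```

View pics/top0.png

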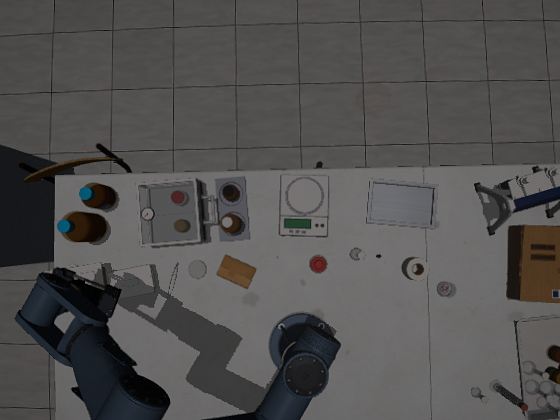

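The top view shows the robot at lower left and its path to the stand is free. Both cameras put the tall bottle near (.402,.212), the short one near (.504,.220), the pan at (.489,-.02) and the tray centre at (.459,-.342). The stand's row direction is about 4.6° from x. I'll go above the tall bottle first.

```bash
python3 -m crank '[[0,0,40,0,0,-7],[0,0,70,0,0,-14]]' -1 40
python3 -m crank '[[90,-185,0,0,0,-35],[90,-185,0,0,0,-35],[90,-185,0,0,0,-35],[90,-185,0,0,0,-35],[90,-185,0,0,0,-35]]'
python3 -m crank '[[93,-188,0,0,0,-16],[93,-188,0,0,0,-16],[93,-188,0,0,0,-16],[93,-188,0,0,0,-16],[93,-188,0,0,0,-16]]'
python3 - <<'E'
from h import *
o=robot.get_obs(); print(o['position'],o['tool_rot'],o['q'])
p=shot('top');s=shot('side')
for P,nm in((p,'top'),(s,'side')):
    for t in('spill_tray','pan','stand','short_bottle'):
        r=robot.silhouettes(P,t); print(nm,t,[(round(a['conf'],2),np.round(a['box']).tolist()) for a in r])
a=np.hstack([cv2.resize(p['pixels'][150:270,180:320],(400,343),interpolation=3),cv2.resize(s['pixels'][110:230,210:350],(400,343),interpolation=3)])
cv2.imwrite('pics/c.png',a[...,::-1])
E
```

```text
time: 1.7
position: [0.2194, 0.5851, 0.3013]
tool_rot: [0.299, 0.954, -0.0, -0.0]
ft_force: [0.5, 0.1, 0.2]
grip_width: 0.0871
time: 2.2
position: [0.3109, 0.3961, 0.3007]
tool_rot: [0.573, 0.819, -0.001, 0.001]
ft_force: [-0.3, 0.7, 0.3]
grip_width: 0.0868
time: 2.7
position: [0.4049, 0.2092, 0.3009]
tool_rot: [0.681, 0.733, 0.0, 0.001]
ft_force: [-0.4, 0.4, -1.1]
grip_width: 0.087
[0.40488724 0.20917524 0.30087799] [6.80680380e-01 7.32579705e-01 3.81567156e-04 1.02491628e-03] [ 2.31678376e-01  2.06001666e-01  1.74534921e+00 -1.37740514e-03
  1.18846699e+00  1.58777870e-01]
top spill_tray [(0.68, [402.0, 204.0, 69.0, 48.0])]
top pan [(0.69, [306.0, 206.0, 49.0, 58.0])]
top stand [(0.73, [231.0, 207.0, 32.0, 65.0])]
top short_bottle [(0.7, [306.0, 207.0, 56.0, 58.0]), (0.39, [235.0, 192.0, 10.0, 12.0])]
side spill_tray [(0.57, [271.0, 313.0, 70.0, 70.0])]
side pan [(0.55, [274.0, 238.0, 66.0, 42.0])]
side stand [(0.64, [277.0, 201.0, 63.0, 18.0])]
side short_bottle [(0.86, [292.0, 194.0, 12.0, 27.0]), (0.6, [272.0, 314.0, 67.0, 68.0])]
```

View pics/c.png

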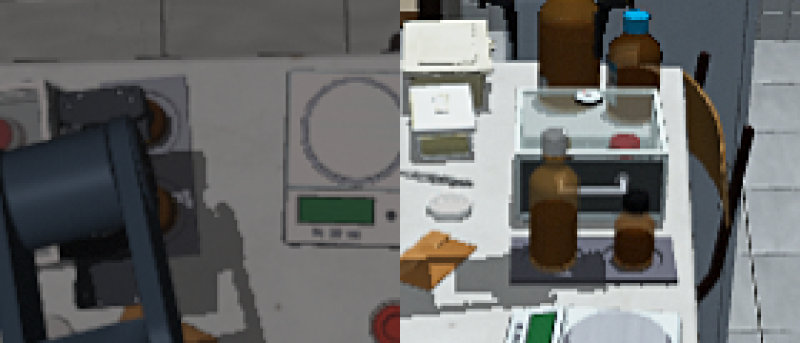

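```bash
python3 - <<'E'
from h import *
p=shot('top');s=shot('side','s1.png')
X=[[.405,.209,.293],[.405,.209,.189],[.4024,.2125,.189]]
print(proj(p,X),proj(s,X))
# bottle cap: white-ish pixels in the side view
for P in(p,s):
  for t in('spill_tray','pan'):
    r=robot.silhouettes(P,t)[0]['mask']; v,u=np.nonzero(r); 
    c=cv2.convexHull(np.c_[u,v].astype(np.int32)); q=cv2.boxPoints(cv2.minAreaRect(c))
    print(t,[np.round(atz(P,a,.02 if t!='pan' else .05)[:2],3).tolist() for a in q])
# steel pan: edge-fit via reference circle
for nm,P in(('top',p),('side',s)):
    g=cv2.cvtColor(P['pixels'],cv2.COLOR_RGB2GRAY)
    a=np.linspace(0,2*np.pi,180,endpoint=False)
    best=[]
    G=cv2.magnitude(cv2.Sobel(g,5,1,0),cv2.Sobel(g,5,0,1)); G=cv2.GaussianBlur(G,(3,3),0)
    for x in np.arange(.474,.506,.001):
        for y in np.arange(-.04,.002,.001):
            U=proj(P,np.c_[x+.055*np.cos(a),y+.055*np.sin(a),0*a+.057]).astype(np.float32)
            best.append((cv2.remap(G,U[None,:,0],U[None,:,1],1).mean(),x,y))
    best.sort(reverse=True); print(nm,np.round(best[:3],3).tolist())
cv2.imwrite('pics/d.png',cv2.resize(s['pixels'][60:240,200:360],None,fx=3.3,fy=3.3,interpolation=3)[...,::-1])
E
```

```text
[[223.40341413 220.18196541]
 [228.20636586 221.36293748]
 [227.02621811 222.27688498]] [[263.98271524 128.37779376]
 [263.76079608 156.32244626]
 [263.06096383 155.82692514]]
spill_tray [[0.395, -0.219], [0.546, -0.239], [0.52, -0.468], [0.369, -0.447]]
pan [[0.559, 0.063], [0.556, -0.098], [0.353, -0.093], [0.356, 0.067]]
spill_tray [[0.373, -0.46], [0.377, -0.208], [0.547, -0.236], [0.519, -0.48]]
pan [[0.359, -0.142], [0.35, 0.052], [0.566, 0.038], [0.553, -0.153]]
top [[105.196, 0.489, -0.02], [104.756, 0.489, -0.021], [104.734, 0.49, -0.02]]
side [[248.969, 0.489, -0.022], [247.921, 0.488, -0.022], [247.804, 0.489, -0.023]]
```

View pics/d.png

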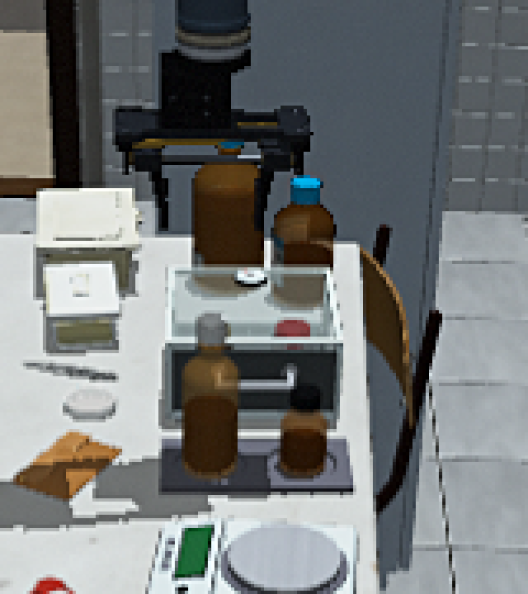

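Gripper at crop (210,150) sits straight above the tall bottle's cap at (210,330). I'll lower it, grip the cap and lift.

```bash
python3 -m crank '[[-2,3,-40,0,0,0],[-2,3,-80,0,0,0],[-2,3,-115,0,0,0],[-2,3,-133,0,0,0],[-2,3,-133,0,0,0]]'
python3 -m crank '[[0,0,0,0,0,0],[0,0,0,0,0,0],[0,0,0,0,0,0],[0,0,0,0,0,0],[0,0,0,0,0,0]]' 1 40
python3 -m crank '[[0,0,0,0,0,0],[0,0,0,0,0,0],[0,0,0,0,0,0]]'
python3 -m crank '[[0,0,10,0,0,0],[0,0,30,0,0,0],[0,0,60,0,0,0],[0,0,90,0,0,0],[0,0,90,0,0,0]]'
```

```text
time: 4.0
position: [0.3986, 0.2146, 0.1653]
tool_rot: [0.679, 0.734, -0.003, -0.002]
ft_force: [0.2, -0.3, 0.1]
grip_width: 0.0868
time: 4.5
position: [0.4008, 0.2153, 0.1682]
tool_rot: [0.679, 0.734, 0.001, 0.0]
ft_force: [0.4, -0.2, 0.0]
grip_width: 0.0554
time: 4.8
position: [0.4009, 0.2153, 0.1677]
tool_rot: [0.679, 0.734, 0.0, 0.0]
ft_force: [0.3, 0.5, 0.7]
grip_width: 0.0312
time: 5.3
position: [0.4025, 0.2158, 0.2608]
tool_rot: [0.679, 0.734, 0.003, 0.002]
ft_force: [1.4, 0.9, -5.2]
grip_width: 0.0305
```

```bash
python3 -m crank '[[0,-15,0,0,0,0],[3,-45,0,0,0,0],[6,-80,0,0,0,0],[10,-120,0,0,0,0],[14,-160,0,0,0,0]]'
python3 -m crank '[[4,-40,0,0,0,0],[8,-80,0,0,0,0],[12,-120,0,0,0,0],[16,-160,0,0,0,0],[20,-200,0,0,0,0]]'
python3 -m crank '[[4,-40,0,0,0,0],[8,-80,0,0,0,0],[12,-120,0,0,0,0],[16,-160,0,0,0,0],[17,-190,0,0,0,0]]'
python3 -m crank '[[0,-30,0,0,0,0],[0,-50,0,0,0,0],[0,-60,0,0,0,0],[0,-60,0,0,0,0],[0,-60,0,0,0,0]]'
```

```text
time: 5.8
position: [0.4128, 0.0542, 0.256]
tool_rot: [0.679, 0.734, -0.001, -0.001]
ft_force: [1.1, 1.0, -5.3]
grip_width: 0.03
time: 6.3
position: [0.433, -0.1456, 0.2558]
tool_rot: [0.679, 0.734, -0.0, -0.002]
ft_force: [0.6, 0.8, -5.2]
grip_width: 0.0304
time: 6.8
position: [0.4508, -0.3369, 0.2553]
tool_rot: [0.68, 0.734, -0.0, -0.001]
ft_force: [1.1, -1.0, -4.6]
grip_width: 0.03
time: 7.3
position: [0.4508, -0.3929, 0.2562]
tool_rot: [0.679, 0.734, 0.001, -0.002]
ft_force: [-1.1, -0.3, -6.0]
grip_width: 0.0302
```

```bash
python3 -m crank '[[0,-1,-30,0,0,0],[0,-1,-60,0,0,0],[0,-1,-78,0,0,0],[0,-1,-86,0,0,0],[0,-1,-90,0,0,0]]'
python3 -m crank '[[0,0,0,0,0,0],[0,0,0,0,0,0]]'
python3 - <<'E'
from h import *
p=shot('top');s=shot('side')
a=np.hstack([cv2.resize(p['pixels'][140:260,330:460],(371,343),interpolation=3),cv2.resize(s['pixels'][190:350,200:360],(343,343),interpolation=3)])
cv2.imwrite('pics/e.png',a[...,::-1])
E
```

```text
time: 7.8
position: [0.4517, -0.3946, 0.1676]
tool_rot: [0.679, 0.734, 0.0, -0.001]
ft_force: [-0.7, 0.9, 7.7]
grip_width: 0.0304
time: 8.0
position: [0.4521, -0.3963, 0.1687]
tool_rot: [0.679, 0.734, -0.0, 0.001]
ft_force: [-0.2, 0.3, -4.9]
grip_width: 0.0303
```

View pics/e.png

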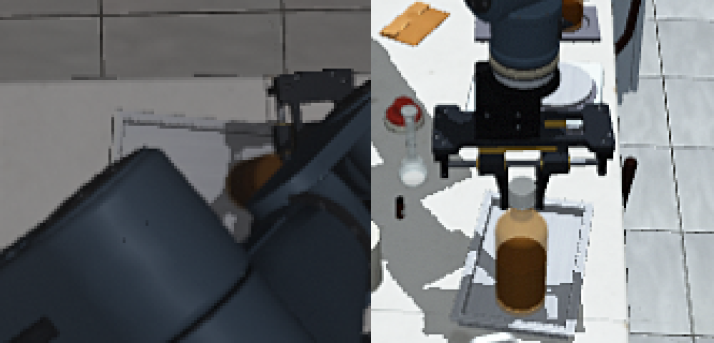

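The tall bottle hangs upright inside the tray (side crop (520,290)), just above the floor. I'll set it down, release it and return for the short bottle.

```bash
python3 -m crank '[[0,0,-1,0,0,0],[0,0,-1.5,0,0,0],[0,0,-1.5,0,0,0]]'
python3 -m crank '[[0,0,0,0,0,0],[0,0,0,0,0,0],[0,0,0,0,0,0],[0,0,0,0,0,0],[0,0,0,0,0,0]]' -1
python3 -m crank '[[0,0,30,0,0,0],[0,0,70,0,0,0],[0,0,105,0,0,0],[0,0,105,0,0,0]]'
python3 -m crank '[[10,50,0,0,0,0],[20,100,0,0,0,0],[24,150,0,0,0,0],[30,200,0,0,0,0],[30,240,0,0,0,0]]'
python3 -m crank '[[10,50,0,0,0,0],[20,100,0,0,0,0],[24,150,0,0,0,0],[24,200,0,0,0,0],[24,240,0,0,0,0]]'
python3 -m crank '[[0,50,0,0,0,0],[0,100,0,0,0,0],[0,135,0,0,0,0],[0,135,0,0,0,0],[0,135,0,0,0,0]]'
python3 - <<'E'
from h import *
p=shot('top');s=shot('side')
for t,P in(('tall_bottle',p),('tall_bottle',s),('short_bottle',s)):
    for r in robot.silhouettes(P,t)[:2]:
        m=r['mask'];v,u=np.nonzero(m);print(t,r['conf'],r['box'],fit(P,t,atz(P,(u.mean(),v.mean()),.06)[:2],.004,m))
E
```

```text
time: 8.4
position: [0.4522, -0.3968, 0.1676]
tool_rot: [0.679, 0.734, -0.0, 0.002]
ft_force: [0.5, 0.5, 4.4]
grip_width: 0.03
time: 8.9
position: [0.4513, -0.3957, 0.1657]
tool_rot: [0.679, 0.734, 0.0, -0.0]
ft_force: [-0.0, -0.3, 0.1]
grip_width: 0.0621
time: 9.3
position: [0.4536, -0.3984, 0.2767]
tool_rot: [0.679, 0.734, -0.001, 0.006]
ft_force: [0.1, 0.2, -0.5]
grip_width: 0.0859
time: 9.8
position: [0.4811, -0.1532, 0.2703]
tool_rot: [0.679, 0.734, 0.0, -0.001]
ft_force: [0.4, 0.4, -0.2]
grip_width: 0.0873
time: 10.3
position: [0.5046, 0.0867, 0.2703]
tool_rot: [0.679, 0.734, -0.0, -0.001]
ft_force: [0.5, -0.4, -0.6]
grip_width: 0.0868
time: 10.8
position: [0.5047, 0.2197, 0.2702]
tool_rot: [0.678, 0.735, -0.001, -0.0]
ft_force: [-0.5, -0.2, 0.3]
grip_width: 0.0867
tall_bottle 0.65 [425.1, 204.1, 33.7, 19.9] (array([ 0.45202432, -0.39681486]), np.float64(0.05079588014981273))
tall_bottle 0.79 [269.7, 305.0, 21.2, 65.2] (array([ 0.45408398, -0.39616549]), np.float64(0.057796199701937404))
short_bottle 0.62 [292.5, 194.1, 14.8, 25.1] (array([0.50434377, 0.21719883]), np.float64(0.15795454545454546))
```

```bash
python3 -m crank '[[0,0,-45,0,0,0],[0,0,-90,0,0,0],[0,0,-135,0,0,0],[0,0,-175,0,0,0],[0,0,-205,0,0,0]]'
python3 -m crank '[[0,0,-10,0,0,0],[0,0,-14,0,0,0],[0,0,-14,0,0,0]]'
python3 -m crank '[[0,0,0,0,0,0],[0,0,0,0,0,0],[0,0,0,0,0,0],[0,0,0,0,0,0],[0,0,0,0,0,0]]' 1 20
python3 -m crank '[[0,0,10,0,0,0],[0,0,30,0,0,0],[0,0,70,0,0,0],[0,0,110,0,0,0],[0,0,110,0,0,0]]'
```

```text
time: 11.55
position: [0.5048, 0.2178, 0.0638]
tool_rot: [0.68, 0.733, -0.001, -0.001]
ft_force: [-1.0, -0.5, -0.7]
grip_width: 0.087
time: 11.85
position: [0.5063, 0.2189, 0.0527]
tool_rot: [0.679, 0.734, 0.001, 0.0]
ft_force: [-0.0, 0.0, -0.5]
grip_width: 0.0869
time: 12.35
position: [0.5056, 0.2193, 0.0524]
tool_rot: [0.679, 0.734, 0.0, 0.0]
ft_force: [0.4, 0.6, -0.3]
grip_width: 0.055
time: 12.85
position: [0.5091, 0.2202, 0.1676]
tool_rot: [0.679, 0.734, 0.005, 0.003]
ft_force: [1.1, -0.1, -1.0]
grip_width: 0.0516
```

```bash
python3 -m crank '[[0,-20,10,0,0,0],[-5,-60,20,0,0,0],[-10,-105,20,0,0,0],[-15,-150,20,0,0,0],[-20,-195,20,0,0,0]]'
python3 -m crank '[[-3,-45,0,0,0,0],[-7,-90,0,0,0,0],[-10,-135,0,0,0,0],[-14,-180,0,0,0,0],[-17,-225,0,0,0,0]]'
python3 -m crank '[[-3,-45,0,0,0,0],[-4,-75,0,0,0,0],[-4,-90,0,0,0,0],[-4,-90,0,0,0,0],[-4,-90,0,0,0,0]]'
python3 -m crank '[[0,0,-40,0,0,0],[0,0,-80,0,0,0],[0,0,-110,0,0,0],[0,0,-124,0,0,0],[0,0,-124,0,0,0]]'
python3 - <<'E'
from h import *
s=shot('side')
for t in('short_bottle','tall_bottle'):
    for r in robot.silhouettes(s,t)[:2]: print(t,r['conf'],r['box'])
cv2.imwrite('pics/f.png',cv2.resize(s['pixels'][190:350,200:360],None,fx=3,fy=3,interpolation=3)[...,::-1])
E
```

```text
time: 13.35
position: [0.4843, 0.0229, 0.1817]
tool_rot: [0.679, 0.734, -0.0, -0.0]
ft_force: [0.7, -0.1, -0.6]
grip_width: 0.0518
time: 13.85
position: [0.4672, -0.2021, 0.1815]
tool_rot: [0.679, 0.734, -0.0, -0.001]
ft_force: [1.2, -0.9, -0.9]
grip_width: 0.0516
time: 14.35
position: [0.4638, -0.289, 0.1815]
tool_rot: [0.679, 0.734, 0.0, -0.002]
ft_force: [-0.8, 1.4, -2.0]
grip_width: 0.0518
time: 14.85
position: [0.4631, -0.287, 0.056]
tool_rot: [0.678, 0.735, 0.0, -0.003]
ft_force: [0.0, 0.2, -1.9]
grip_width: 0.052
tall_bottle 0.75 [270.4, 305.6, 21.0, 65.1]
```

View pics/f.png

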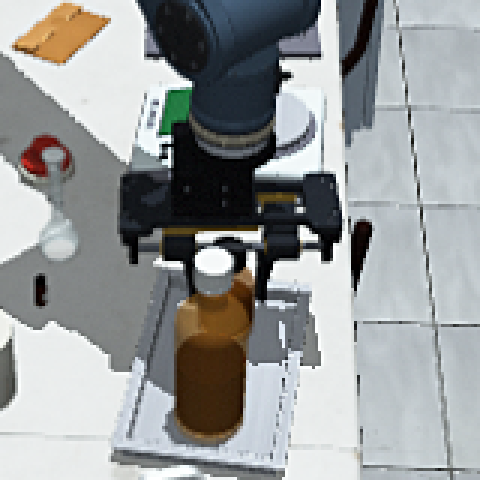

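The short bottle is held upright behind the tall one in the tray. I'll set it down, watching the force.

```bash
python3 -m crank '[[0,0,-1,0,0,0],[0,0,-2,0,0,0],[0,0,-2,0,0,0]]'
python3 -m crank '[[0,0,-1,0,0,0],[0,0,-2,0,0,0],[0,0,-2,0,0,0]]'
```

```text
time: 15.3
position: [0.4647, -0.291, 0.0567]
tool_rot: [0.679, 0.734, 0.0, 0.001]
ft_force: [0.6, -0.7, -0.9]
grip_width: 0.0516
time: 15.6
position: [0.4643, -0.2908, 0.0539]
tool_rot: [0.679, 0.734, 0.0, -0.0]
ft_force: [-0.1, 0.8, -1.3]
grip_width: 0.0514
```

```bash
python3 -m crank '[[0,0,-1,0,0,0],[0,0,-1.5,0,0,0],[0,0,-1.5,0,0,0]]'
python3 -m crank '[[0,0,-1,0,0,0],[0,0,-1,0,0,0]]'
```

```text
time: 15.9
position: [0.4644, -0.2909, 0.0538]
tool_rot: [0.679, 0.734, -0.0, 0.0]
ft_force: [-1.9, 1.2, 9.2]
grip_width: 0.0516
time: 16.1
position: [0.4644, -0.2909, 0.0537]
tool_rot: [0.679, 0.734, -0.0, 0.0]
ft_force: [-3.9, 2.1, 15.4]
grip_width: 0.0516
```

```bash
python3 -m crank '[[0,0,1,0,0,0],[0,0,1.5,0,0,0]]'
python3 -m crank '[[0,0,0,0,0,0],[0,0,0,0,0,0],[0,0,0,0,0,0],[0,0,0,0,0,0],[0,0,0,0,0,0]]' -1
python3 -m crank '[[0,0,30,0,0,0],[0,0,75,0,0,0],[0,0,120,0,0,0],[0,0,160,0,0,0],[0,0,190,0,0,0]]'
python3 - <<'E'
from h import *
p=shot('top');s=shot('side')
for P in(p,s):
  for t in('drawer_handle','short_bottle','wide_jar','narrow_jar'):
    for r in robot.silhouettes(P,t)[:2]: print(t,r['conf'],r['box'])
a=np.hstack([cv2.resize(p['pixels'][170:250,190:260],None,fx=5.7,fy=5.7,interpolation=3)[:456],cv2.resize(s['pixels'][140:220,240:310],None,fx=5.7,fy=5.7,interpolation=3)])
cv2.imwrite('pics/g.png',a[...,::-1])
E
```

```text
time: 16.3
position: [0.4644, -0.2909, 0.0538]
tool_rot: [0.679, 0.734, -0.0, 0.0]
ft_force: [-1.7, 0.1, 3.8]
grip_width: 0.0516
time: 16.8
position: [0.4644, -0.2908, 0.0528]
tool_rot: [0.679, 0.734, 0.0, -0.0]
ft_force: [0.8, -0.1, -0.9]
grip_width: 0.0822
time: 17.3
position: [0.4649, -0.2912, 0.2459]
tool_rot: [0.679, 0.734, -0.0, 0.002]
ft_force: [-0.6, 0.2, 0.1]
grip_width: 0.087
drawer_handle 0.62 [204.1, 209.7, 18.1, 60.8]
short_bottle 0.43 [385.8, 197.9, 18.9, 11.1]
drawer_handle 0.76 [277.4, 177.2, 52.9, 18.5]
short_bottle 0.65 [269.0, 305.0, 20.7, 65.8]
short_bottle 0.57 [278.2, 285.3, 15.1, 27.0]
```

View pics/g.png

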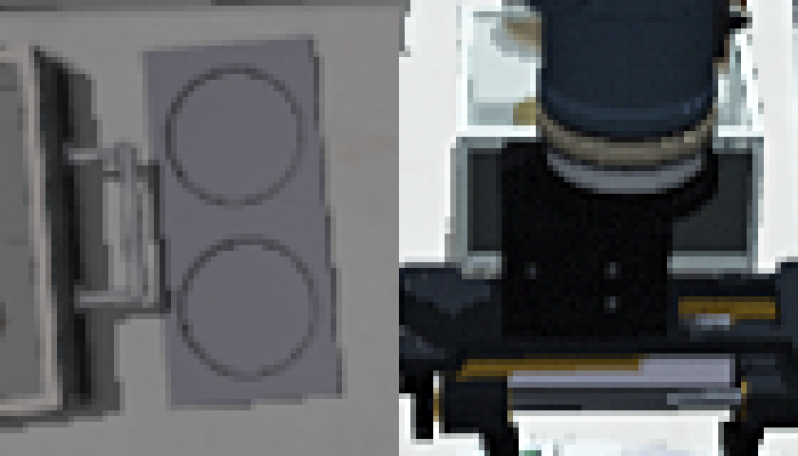

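Top crop: the handle bar runs (126,148)–(136,305), the recess centres are at (234,136) and (248,308), and both recesses are empty.

```bash
python3 - <<'E'
from h import *
p=shot('top')
f=lambda x,y:(190+x/5.7-.5,170+y/5.7-.5)
for n,z,pts in[('bar',.078,[(126,148),(136,305)]),('rec',.01,[(234,136),(248,308)]),('stand',.01,[(143,52),(312,36),(341,396),(170,410)]),('boxedge',.11,[(32,48),(62,410)]),('panel',.104,[(40,50),(75,405)])]:
    print(n,[np.round(atz(p,f(*q),z)[:2],4).tolist() for q in pts])
# refine recess circles and stand
g=cv2.cvtColor(p['pixels'],cv2.COLOR_RGB2GRAY).astype(np.float32)
a=np.linspace(0,2*np.pi,120,endpoint=False)
for x0,y0 in((.504,.222),(.404,.216)):
    L=[]
    for x in np.arange(x0-.01,x0+.01,.001):
        for y in np.arange(y0-.01,y0+.01,.001):
            U=proj(p,np.c_[x+.038*np.cos(a),y+.038*np.sin(a),0*a+.01]).astype(np.float32)
            L.append((cv2.remap(g,U[None,:,0],U[None,:,1],1).mean(),x,y))
    L.sort(); print(np.round(L[:2],3).tolist())
E
```

```text
bar [[0.492, 0.2746], [0.4045, 0.27]]
rec [[0.5036, 0.2223], [0.4035, 0.2156]]
stand [[0.554, 0.2749], [0.5611, 0.1759], [0.3515, 0.1625], [0.3454, 0.2617]]
boxedge [[0.5452, 0.3206], [0.3474, 0.3061]]
panel [[0.5448, 0.3174], [0.3499, 0.3]]
[[80.964, 0.503, 0.222], [81.045, 0.504, 0.222]]
[[81.843, 0.404, 0.216], [82.121, 0.404, 0.215]]
```

```bash
python3 -m crank '[[-2,50,0,0,0,8],[-3,95,0,0,0,16],[-5,140,0,0,0,24],[-6,185,0,0,0,32],[-7,230,0,0,0,40]]' 0.4 30
python3 -m crank '[[-2,45,0,0,0,8],[-4,90,0,0,0,16],[-6,135,0,0,0,24],[-8,180,0,0,0,32],[-10,225,0,0,0,40]]'
python3 -m crank '[[0,45,0,0,0,5],[0,85,0,0,0,9.3],[0,108,0,0,0,9.3],[0,108,0,0,0,9.3],[0,108,0,0,0,9.3]]'
python3 -m crank '[[0,0,-40,0,0,0],[0,0,-80,0,0,0],[0,0,-100,0,0,0],[0,0,-100,0,0,0]]'
python3 - <<'E'
from h import *
p=shot('top');s=shot('side')
a=np.hstack([cv2.resize(p['pixels'][150:250,160:260],None,fx=4,fy=4,interpolation=3),cv2.resize(s['pixels'][110:210,230:330],None,fx=4,fy=4,interpolation=3)])
cv2.imwrite('pics/i.png',a[...,::-1])
E
```

```text
time: 18.35
position: [0.457, -0.0592, 0.2427]
tool_rot: [0.385, 0.923, 0.0, -0.0]
ft_force: [1.4, -0.6, 0.2]
grip_width: 0.0549
time: 18.85
position: [0.447, 0.166, 0.2428]
tool_rot: [0.046, 0.999, -0.0, -0.0]
ft_force: [0.7, -0.4, -0.2]
grip_width: 0.0271
time: 19.35
position: [0.447, 0.2722, 0.2425]
tool_rot: [-0.033, 0.999, -0.001, -0.001]
ft_force: [0.6, -1.0, -0.3]
grip_width: 0.0259
time: 19.75
position: [0.4453, 0.2698, 0.1402]
tool_rot: [-0.032, 0.999, -0.001, -0.004]
ft_force: [-0.8, -1.1, 0.4]
grip_width: 0.0265
```

View pics/i.png

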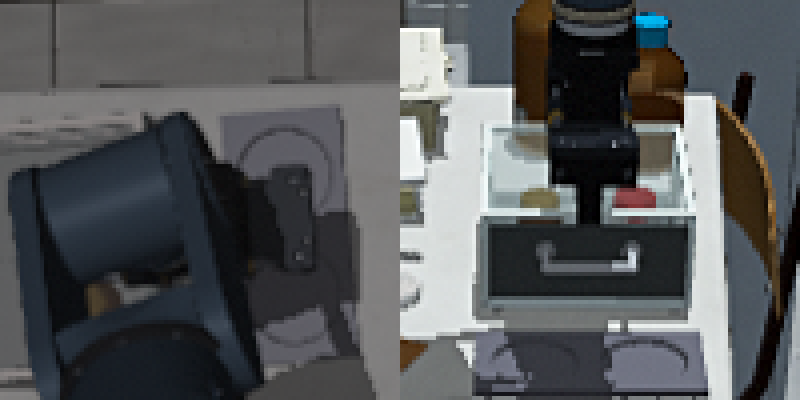

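The side crop shows the fingers at (590,205) centred above the handle bar at (590,265). A quick check of the bar's depth from this view:

```bash
python3 - <<'E'
from h import *
s=shot('side')
for q in [(545,265),(590,266),(635,264)]: print(atz(s,(230+(q[0]-400)/4-.5,110+q[1]/4-.5),.075))
o=robot.get_obs();print(o['position'])
E
```

```text
[0.40946021 0.27477116 0.075     ]
[0.45077131 0.27579278 0.075     ]
[0.49202328 0.282393   0.075     ]
[0.44847377 0.27159638 0.14398793]
```

```bash
python3 -m crank '[[1,2,-30,0,0,0],[1,2,-50,0,0,0],[1,2,-60,0,0,0],[1,2,-68,0,0,0]]'
python3 -m crank '[[0,0,-6,0,0,0],[0,0,-11,0,0,0],[0,0,-11,0,0,0]]'
python3 -m crank '[[0,0,0,0,0,0],[0,0,0,0,0,0],[0,0,0,0,0,0],[0,0,0,0,0,0]]' 1 15
```

```text
time: 20.3
position: [0.4493, 0.2743, 0.0756]
tool_rot: [-0.033, 0.999, 0.0, 0.001]
ft_force: [0.1, 0.2, 0.7]
grip_width: 0.026
time: 20.6
position: [0.4485, 0.2742, 0.064]
tool_rot: [-0.033, 0.999, -0.0, -0.0]
ft_force: [0.4, 0.5, 0.4]
grip_width: 0.0261
time: 21.0
position: [0.4487, 0.2726, 0.0644]
tool_rot: [-0.034, 0.999, -0.001, 0.0]
ft_force: [1.5, -8.2, 1.7]
grip_width: 0.0093
```

```bash
python3 -m crank '[[0,-8,0,0,0,0],[1,-22,0,0,0,0],[3,-42,0,0,0,0],[4,-62,0,0,0,0],[5,-80,0,0,0,0]]'
python3 -m crank '[[1,-18,0,0,0,0],[3,-35,0,0,0,0],[4,-50,0,0,0,0],[4,-60,0,0,0,0],[4,-60,0,0,0,0]]'
```

```text
time: 21.5
position: [0.4539, 0.1931, 0.0644]
tool_rot: [-0.032, 0.999, 0.0, 0.001]
ft_force: [0.5, 2.0, 0.1]
grip_width: 0.0091
time: 22.0
position: [0.4577, 0.1329, 0.0643]
tool_rot: [-0.032, 1.0, 0.0, 0.0]
ft_force: [0.6, -0.8, 1.6]
grip_width: 0.0091
```

```bash
python3 -m crank '[[0,0,0,0,0,0],[0,0,0,0,0,0],[0,0,0,0,0,0]]' 0.4
python3 -m crank '[[0,0,30,0,0,0],[0,0,70,0,0,0],[0,0,110,0,0,0],[0,-30,150,0,0,-8],[0,-70,160,0,0,-16]]'
python3 -m crank '[[0,-40,0,0,0,-8],[0,-80,0,0,0,-16],[0,-110,0,0,0,-24],[0,-140,0,0,0,-32],[0,-140,0,0,0,-40]]'
python3 -m crank '[[0,0,0,0,0,-8],[0,0,0,0,0,-16],[0,0,0,0,0,-24],[0,0,0,0,0,-32],[0,0,0,0,0,-33.3]]'
python3 - <<'E'
from h import *
p=shot('top');s=shot('side')
for P in(p,s):
  for t in('wide_jar','narrow_jar'):
    for r in robot.silhouettes(P,t)[:2]:
        m=r['mask'];v,u=np.nonzero(m);print(t,r['conf'],r['box'],fit(P,t,atz(P,(u.mean(),v.mean()),.06)[:2],.022,m))
  hsv=cv2.cvtColor(P['pixels'],cv2.COLOR_RGB2HSV); m=((hsv[...,0]<8)|(hsv[...,0]>172))&(hsv[...,1]>110)
  n,l,st,c=cv2.connectedComponentsWithStats(m.astype(np.uint8))
  print([(st[i,4],np.round(c[i],1).tolist(),np.round(atz(P,c[i],.09)[:2],3).tolist()) for i in range(1,n) if st[i,4]>20])
a=np.hstack([cv2.resize(p['pixels'][150:250,160:260],None,fx=4,fy=4,interpolation=3),cv2.resize(s['pixels'][110:210,230:330],None,fx=4,fy=4,interpolation=3)])
cv2.imwrite('pics/j.png',a[...,::-1])
E
```

```text
time: 22.3
position: [0.457, 0.1343, 0.0639]
tool_rot: [-0.033, 0.999, -0.0, -0.0]
ft_force: [-0.4, 0.3, 1.5]
grip_width: 0.0232
time: 22.8
position: [0.4596, 0.0648, 0.228]
tool_rot: [0.107, 0.994, 0.0, 0.004]
ft_force: [1.0, 0.1, -0.3]
grip_width: 0.026
time: 23.3
position: [0.458, -0.0789, 0.224]
tool_rot: [0.444, 0.896, -0.001, 0.001]
ft_force: [0.6, 0.7, -0.3]
grip_width: 0.026
time: 23.8
position: [0.4571, -0.0754, 0.2238]
tool_rot: [0.679, 0.734, -0.0, -0.0]
ft_force: [0.3, -0.1, -0.3]
grip_width: 0.0261
wide_jar 0.68 [224.2, 194.8, 17.3, 13.7] (array([0.49647213, 0.24488775]), np.float64(0.09360599078341014))
narrow_jar 0.71 [224.1, 222.4, 13.6, 10.7] (array([0.40775801, 0.23674441]), np.float64(0.131640625))
[(np.int32(129), [220.9, 192.8], [0.499, 0.243]), (np.int32(40), [523.6, 406.4], [-0.19, -0.688])]
wide_jar 0.71 [276.6, 191.8, 61.5, 29.0] (array([0.46435391, 0.17797897]), np.float64(0.8296840354767184))
wide_jar 0.39 [293.1, 181.1, 7.9, 6.6] (array([0.49921658, 0.3185155 ]), np.float64(4.15625))
[(np.int32(28), [315.4, 133.1], [0.604, 0.63]), (np.int32(39), [330.1, 161.3], [0.651, 0.377]), (np.int32(28), [326.8, 176.5], [0.631, 0.258]), (np.int32(45), [291.5, 180.0], [0.504, 0.224]), (np.int32(70), [320.1, 201.7], [0.6, 0.088]), (np.int32(98), [213.1, 241.7], [0.277, -0.148]), (np.int32(45), [319.4, 270.6], [0.583, -0.259])]
```

View pics/j.png

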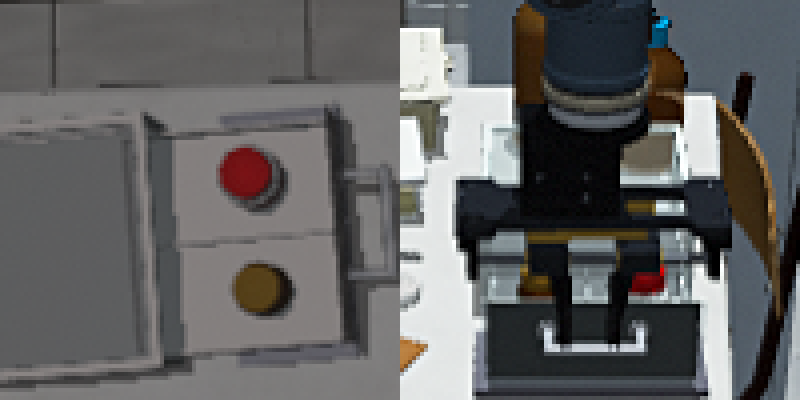

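The drawer is open. The red-lidded jar is at top crop (245,172), i.e. world about (.498,.243), and the brown jar is still standing at (262,288). Next I'll fetch the white jar.

```bash
python3 -m crank '[[6,45,0,0,0,0],[12,90,0,0,0,0],[18,135,0,0,0,0],[24,180,0,0,0,0],[30,225,0,0,0,0]]' -0.6
python3 -m crank '[[6,45,0,0,0,0],[11,80,0,0,0,0],[11,92,0,0,0,0],[11,92,0,0,0,0]]'
python3 -m crank '[[0,1,-45,0,0,0],[0,1,-90,0,0,0],[0,1,-130,0,0,0],[0,1,-150,0,0,0],[0,1,-150,0,0,0]]'
python3 - <<'E'
from h import *
s=shot('side'); cv2.imwrite('pics/k.png',cv2.resize(s['pixels'][110:210,230:330],None,fx=4,fy=4,interpolation=3)[...,::-1])
E
```

```text
time: 24.6
position: [0.4875, 0.151, 0.2241]
tool_rot: [0.679, 0.734, 0.0, 0.0]
ft_force: [0.7, 0.3, -0.7]
grip_width: 0.0585
time: 25.0
position: [0.498, 0.2424, 0.2238]
tool_rot: [0.678, 0.735, -0.0, -0.0]
ft_force: [-0.5, -0.9, 1.5]
grip_width: 0.0696
time: 25.5
position: [0.4959, 0.2396, 0.0712]
tool_rot: [0.68, 0.733, -0.004, -0.002]
ft_force: [-0.6, -0.0, -0.5]
grip_width: 0.0696
```

View pics/k.png

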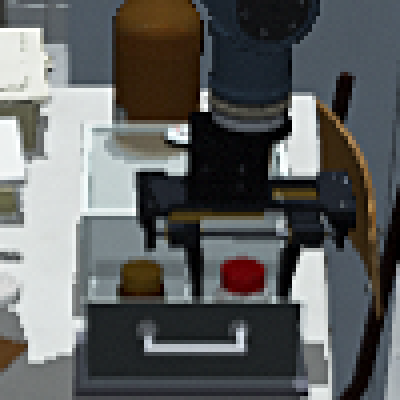

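The fingers straddle the red-lidded jar ((200,270) and (285,270), lid at (243,275)). Now I'll lower and grip.

```bash
python3 -m crank '[[0,0,-8,0,0,0],[0,0,-14,0,0,0],[0,0,-14,0,0,0]]'
python3 -m crank '[[0,0,0,0,0,0],[0,0,0,0,0,0],[0,0,0,0,0,0],[0,0,0,0,0,0],[0,0,0,0,0,0]]' 1 20
python3 -m crank '[[0,0,0,0,0,0],[0,0,5,0,0,0],[0,0,25,0,0,0],[0,0,60,0,0,0],[0,0,100,0,0,0]]'
python3 -m crank '[[0,0,20,0,0,0],[0,0,30,0,0,0],[0,0,30,0,0,0]]'
```

```text
time: 25.85
position: [0.4986, 0.242, 0.0603]
tool_rot: [0.679, 0.734, 0.0, 0.0]
ft_force: [0.3, 0.3, 0.6]
grip_width: 0.0697
time: 26.35
position: [0.4984, 0.2423, 0.0603]
tool_rot: [0.679, 0.734, 0.0, 0.0]
ft_force: [-0.8, -0.8, 1.9]
grip_width: 0.0477
time: 26.85
position: [0.4972, 0.2417, 0.1598]
tool_rot: [0.679, 0.734, -0.002, -0.001]
ft_force: [2.0, 0.3, -0.2]
grip_width: 0.0477
time: 27.15
position: [0.4989, 0.2424, 0.1911]
tool_rot: [0.679, 0.734, 0.001, 0.001]
ft_force: [0.2, 0.2, -2.5]
grip_width: 0.0475
```

```bash
python3 -m crank '[[0,-20,0,0,0,0],[-2,-60,0,0,0,0],[-4,-105,0,0,0,0],[-6,-150,0,0,0,0],[-8,-195,0,0,0,0]]'
python3 -m crank '[[-1,-40,0,0,0,0],[-2,-60,0,0,0,0],[-2,-68,0,0,0,0],[-2,-68,0,0,0,0]]'
python3 -m crank '[[0,0,-35,0,0,0],[0,0,-65,0,0,0],[0,0,-82,0,0,0],[0,0,-90,0,0,0],[0,0,-90,0,0,0]]'
python3 -m crank '[[0,0,-1,0,0,0],[0,0,-1,0,0,0]]'
python3 - <<'E'
from h import *
p=shot('top'); s=shot('side')
for r in robot.silhouettes(s,'wide_jar')[:2]:
    m=r['mask'];v,u=np.nonzero(m);print(r['conf'],r['box'],fit(s,'wide_jar',atz(s,(u.mean(),v.mean()),.09)[:2],.06,m))
cv2.imwrite('pics/l.png',cv2.resize(s['pixels'][150:270,220:340],None,fx=4,fy=4,interpolation=3)[...,::-1])
E
```

```text
time: 27.65
position: [0.4889, 0.0458, 0.1882]
tool_rot: [0.679, 0.734, -0.001, -0.002]
ft_force: [1.0, -0.7, -1.8]
grip_width: 0.0475
time: 28.05
position: [0.4878, -0.0213, 0.1889]
tool_rot: [0.68, 0.733, -0.001, -0.001]
ft_force: [0.7, 0.2, -2.0]
grip_width: 0.0478
time: 28.55
position: [0.4876, -0.0194, 0.0989]
tool_rot: [0.679, 0.735, -0.001, -0.001]
ft_force: [-0.5, -0.3, -1.9]
grip_width: 0.0474
time: 28.75
position: [0.4892, -0.0206, 0.0998]
tool_rot: [0.679, 0.734, 0.0, 0.001]
ft_force: [0.8, -0.6, -1.5]
grip_width: 0.0474
0.85 [287.0, 218.2, 15.0, 25.3] (array([ 0.48974542, -0.01865402]), np.float64(0.11797752808988764))
```

View pics/l.png

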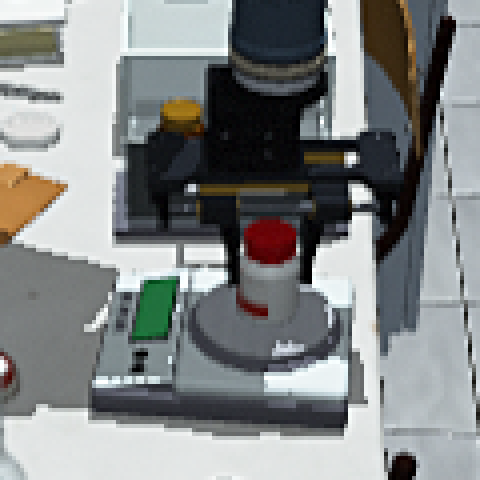

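The jar is upright over the pan's centre (lid (270,240), pan centre about (265,325)). Now I'll lower it to contact.

```bash
python3 -m crank '[[0,0,-2,0,0,0],[0,0,-3,0,0,0],[0,0,-3,0,0,0]]'
python3 -m crank '[[0,0,-1,0,0,0],[0,0,-1,0,0,0]]'
python3 -m crank '[[0,0,-1,0,0,0],[0,0,-1,0,0,0]]'
```

```text
time: 29.2
position: [0.4883, -0.0209, 0.096]
tool_rot: [0.679, 0.734, -0.0, -0.0]
ft_force: [-0.6, 0.0, -1.4]
grip_width: 0.0478
time: 29.4
position: [0.4885, -0.0209, 0.0953]
tool_rot: [0.679, 0.734, 0.0, 0.0]
ft_force: [-1.0, 0.3, 2.8]
grip_width: 0.0474
time: 29.6
position: [0.4884, -0.0209, 0.0953]
tool_rot: [0.679, 0.734, 0.0, 0.0]
ft_force: [-2.7, 0.0, 11.2]
grip_width: 0.0474
```

```bash
python3 -m crank '[[0,0,1,0,0,0],[0,0,1,0,0,0]]'
python3 -m crank '[[0,0,0,0,0,0],[0,0,0,0,0,0],[0,0,0,0,0,0],[0,0,0,0,0,0],[0,0,0,0,0,0]]' -1
python3 -m crank '[[0,0,30,0,0,0],[0,0,75,0,0,0],[0,0,120,0,0,0],[0,0,150,0,0,0],[0,0,150,0,0,0]]'
python3 -m crank '[[-6,30,0,0,0,8],[-12,60,0,0,0,16],[-18,90,0,0,0,24],[-24,120,0,0,0,32],[-32,155,0,0,0,40]]' 0.4
python3 -m crank '[[0,0,0,0,0,8],[0,0,0,0,0,16],[0,0,0,0,0,24],[0,0,0,0,0,32],[0,0,0,0,0,40]]'
python3 -m crank '[[0,0,0,0,0,8],[0,0,-40,0,0,9.3],[0,0,-80,0,0,9.3],[0,0,-100,0,0,9.3],[0,0,-100,0,0,9.3]]'
python3 - <<'E'
from h import *
s=shot('side'); p=shot('top'); print(robot.get_obs()['position'])
for P in(p,s):
  for r in robot.silhouettes(P,'wide_jar')[:2]:
    m=r['mask'];v,u=np.nonzero(m);print(r['conf'],r['box'],fit(P,'wide_jar',atz(P,(u.mean(),v.mean()),.09)[:2],.057,m))
cv2.imwrite('pics/m.png',cv2.resize(s['pixels'][120:240,220:340],None,fx=4,fy=4,interpolation=3)[...,::-1])
E
```

```text
time: 29.8
position: [0.4886, -0.0209, 0.0953]
tool_rot: [0.679, 0.734, 0.0, 0.0]
ft_force: [-0.5, 0.2, 4.0]
grip_width: 0.048
time: 30.3
position: [0.4884, -0.0208, 0.0949]
tool_rot: [0.679, 0.734, -0.0, -0.0]
ft_force: [1.1, -0.3, -0.5]
grip_width: 0.0797
time: 30.8
position: [0.4913, -0.0215, 0.2494]
tool_rot: [0.679, 0.734, 0.002, 0.005]
ft_force: [0.6, -0.7, -0.3]
grip_width: 0.087
time: 31.3
position: [0.4556, 0.1349, 0.2438]
tool_rot: [0.385, 0.923, -0.001, -0.001]
ft_force: [0.2, 0.4, 0.1]
grip_width: 0.055
time: 31.8
position: [0.4555, 0.1342, 0.2437]
tool_rot: [0.045, 0.999, -0.0, -0.001]
ft_force: [0.2, -0.4, 0.1]
grip_width: 0.0269
time: 32.3
position: [0.4532, 0.1339, 0.1416]
tool_rot: [-0.033, 0.999, -0.0, -0.005]
ft_force: [-0.0, 0.2, 0.6]
grip_width: 0.0262
[0.45602002 0.13416064 0.1445028 ]
0.66 [402.3, 203.9, 68.2, 52.8] (array([ 0.49377757, -0.33655305]), np.float64(0.8834989539748954))
0.58 [306.7, 192.8, 16.4, 15.0] (array([ 0.48846932, -0.01867106]), np.float64(0.12378048780487805))
```

View pics/m.png

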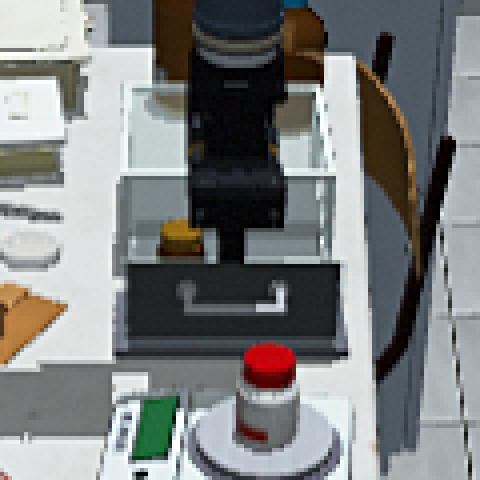

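The jar stands on the pan (lid (270,365)), the brown jar stands in the drawer, and the gripper is over the handle. I'll close the drawer now.

```bash
python3 -m crank '[[1,0,-30,0,0,0],[1,0,-55,0,0,0],[1,0,-72,0,0,0],[1,0,-80,0,0,0],[1,0,-80,0,0,0]]'
python3 -m crank '[[0,0,0,0,0,0],[0,0,0,0,0,0],[0,0,0,0,0,0],[0,0,0,0,0,0]]' 1 15
python3 -m crank '[[0,8,0,0,0,0],[-1,22,0,0,0,0],[-3,40,0,0,0,0],[-4,58,0,0,0,0],[-5,76,0,0,0,0]]'
python3 -m crank '[[-1,18,0,0,0,0],[-2,34,0,0,0,0],[-3,46,0,0,0,0],[-4,55,0,0,0,0],[-4,57,0,0,0,0]]'
python3 -m crank '[[0,2,0,0,0,0],[0,3,0,0,0,0],[0,3,0,0,0,0]]'
```

```text
time: 33.0
position: [0.4577, 0.1342, 0.0652]
tool_rot: [-0.033, 0.999, -0.0, 0.0]
ft_force: [-0.4, 0.4, 0.5]
grip_width: 0.026
time: 33.4
position: [0.4582, 0.1342, 0.0659]
tool_rot: [-0.033, 0.999, -0.0, 0.001]
ft_force: [-0.8, -1.0, 5.2]
grip_width: 0.0097
time: 33.9
position: [0.4533, 0.2107, 0.0659]
tool_rot: [-0.033, 0.999, -0.0, 0.001]
ft_force: [0.7, -3.6, 5.8]
grip_width: 0.0092
time: 34.4
position: [0.4496, 0.2683, 0.0659]
tool_rot: [-0.033, 0.999, 0.0, 0.002]
ft_force: [1.5, -1.1, 6.9]
grip_width: 0.0093
time: 34.7
position: [0.4494, 0.2705, 0.0659]
tool_rot: [-0.033, 0.999, 0.0, 0.001]
ft_force: [1.3, -0.1, 7.1]
grip_width: 0.0096
```

```bash
python3 -m crank '[[0,2,0,0,0,0],[0,2,0,0,0,0],[0,2,0,0,0,0]]'
python3 -m crank '[[0,2,0,0,0,0],[0,2,0,0,0,0],[0,2,0,0,0,0]]'
```

```text
time: 35.0
position: [0.4493, 0.2724, 0.0659]
tool_rot: [-0.033, 0.999, 0.0, 0.001]
ft_force: [0.3, -0.1, 6.8]
grip_width: 0.0096
time: 35.3
position: [0.4492, 0.2726, 0.0659]
tool_rot: [-0.033, 0.999, -0.001, 0.001]
ft_force: [0.5, -7.2, 8.7]
grip_width: 0.0092
```

```bash
python3 -m crank '[[0,2,0,0,0,0],[0,2,0,0,0,0],[0,2,0,0,0,0]]'
```

```text
time: 35.6
position: [0.4492, 0.2727, 0.0659]
tool_rot: [-0.034, 0.999, -0.003, 0.0]
ft_force: [1.9, -14.2, 8.6]
grip_width: 0.0091
```

Hard stop at the same handle position as at the start, so the drawer is shut. I'll release it and go for the short bottle.

```bash
python3 -m crank '[[0,-3,0,0,0,0],[0,-4,0,0,0,0]]'
python3 -m crank '[[0,0,0,0,0,0],[0,0,0,0,0,0],[0,0,0,0,0,0]]' 0.4
python3 -m crank '[[0,0,20,0,0,0],[0,0,60,0,0,0],[0,0,105,0,0,0],[0,0,150,0,0,0],[0,0,180,0,0,0]]'
python3 -m crank '[[2,-30,0,0,0,-8],[4,-70,0,0,0,-16],[6,-115,0,0,0,-24],[8,-160,0,0,0,-32],[10,-205,0,0,0,-40]]' -1
python3 -m crank '[[2,-45,0,0,0,-8],[3,-90,0,0,0,-16],[5,-135,0,0,0,-24],[6,-180,0,0,0,-32],[6,-225,0,0,0,-40]]'
python3 -m crank '[[0,-45,0,0,0,-8],[0,-90,0,0,0,-9.3],[0,-125,0,0,0,-9.3],[0,-133,0,0,0,-9.3],[0,-133,0,0,0,-9.3]]'
python3 - <<'E'
from h import *
s=shot('side'); p=shot('top'); print(robot.get_obs()['position'])
m=((cv2.cvtColor(p['pixels'],cv2.COLOR_RGB2HSV)[...,2])>0)
for P,t in((s,'short_bottle'),(s,'tall_bottle'),(p,'wide_jar')):
  for r in robot.silhouettes(P,t)[:2]:
    m=r['mask'];v,u=np.nonzero(m);print(t,r['conf'],r['box'],fit(P,t,atz(P,(u.mean(),v.mean()),.05)[:2],.057 if t=='wide_jar' else .004,m))
a=np.hstack([cv2.resize(p['pixels'][150:250,160:260],None,fx=4,fy=4,interpolation=3),cv2.resize(s['pixels'][230:350,210:330],(400,400),interpolation=3)])
cv2.imwrite('pics/n.png',a[...,::-1])
E
```

```text
time: 35.8
position: [0.4493, 0.272, 0.0659]
tool_rot: [-0.032, 0.999, 0.001, 0.001]
ft_force: [0.5, 1.4, 7.0]
grip_width: 0.0091
time: 36.1
position: [0.4478, 0.272, 0.0647]
tool_rot: [-0.033, 0.999, -0.0, -0.001]
ft_force: [0.4, 0.5, 0.1]
grip_width: 0.0229
time: 36.6
position: [0.4489, 0.2725, 0.2478]
tool_rot: [-0.033, 0.999, 0.0, 0.001]
ft_force: [0.8, -0.7, -0.3]
grip_width: 0.0256
time: 37.1
position: [0.4577, 0.0658, 0.2448]
tool_rot: [0.314, 0.95, -0.0, -0.0]
ft_force: [1.6, 0.4, 0.2]
grip_width: 0.0584
time: 37.6
position: [0.4639, -0.1593, 0.2447]
tool_rot: [0.62, 0.785, 0.0, -0.001]
ft_force: [0.5, 0.7, 0.6]
grip_width: 0.0861
time: 38.1
position: [0.4639, -0.2915, 0.2443]
tool_rot: [0.68, 0.733, 0.0, -0.001]
ft_force: [-0.1, 0.3, 0.2]
grip_width: 0.0871
[ 0.46389146 -0.28912896  0.24448233]
short_bottle 0.57 [278.6, 284.3, 11.9, 23.0] (array([ 0.47175109, -0.23128715]), np.float64(4.267857142857143))
tall_bottle 0.59 [270.4, 305.6, 23.1, 63.9] (array([ 0.45421409, -0.39733021]), np.float64(0.0521508279337653))
tall_bottle 0.52 [272.0, 312.8, 68.6, 66.8] (array([ 0.50686243, -0.42927151]), np.float64(0.7591478093403948))
wide_jar 0.65 [306.0, 192.8, 18.3, 14.7] (array([ 0.48683297, -0.01779491]), np.float64(0.10297619047619047))
```

View pics/n.png

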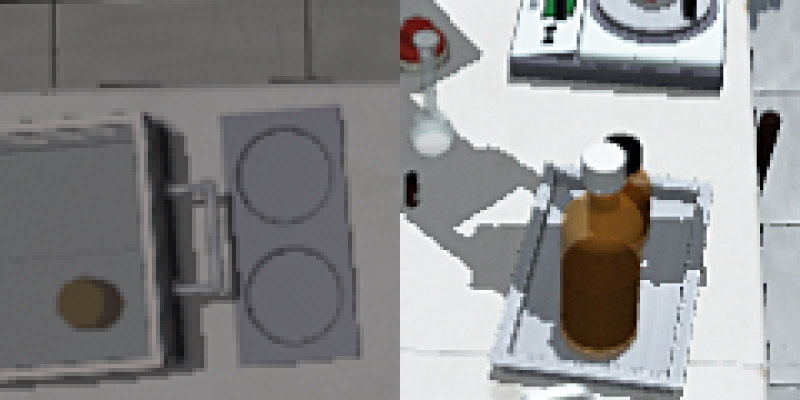

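The drawer is shut with the brown jar standing at (90,302), both recesses are empty, and both bottles stand in the tray.

```bash
python3 -m crank '[[0,0,-45,0,0,0],[0,0,-90,0,0,0],[0,0,-130,0,0,0],[0,0,-165,0,0,0],[0,0,-182,0,0,0]]'
python3 -m crank '[[0,0,-8,0,0,0],[0,0,-9,0,0,0],[0,0,-9,0,0,0]]'
python3 -m crank '[[0,0,0,0,0,0],[0,0,0,0,0,0],[0,0,0,0,0,0],[0,0,0,0,0,0],[0,0,0,0,0,0]]' 1 20
python3 -m crank '[[0,0,0,0,0,0],[0,0,5,0,0,0],[0,0,30,0,0,0],[0,0,70,0,0,0],[0,0,115,0,0,0]]'
python3 -m crank '[[0,0,15,0,0,0],[0,0,15,0,0,0]]'
```

```text
time: 38.85
position: [0.4633, -0.2882, 0.0604]
tool_rot: [0.679, 0.735, 0.0, -0.003]
ft_force: [0.1, -0.0, 0.9]
grip_width: 0.087
time: 39.15
position: [0.4651, -0.2908, 0.0549]
tool_rot: [0.679, 0.734, -0.0, 0.001]
ft_force: [0.7, 0.0, 0.2]
grip_width: 0.087
time: 39.65
position: [0.4645, -0.2909, 0.0543]
tool_rot: [0.679, 0.734, -0.0, 0.0]
ft_force: [0.1, 0.1, 0.6]
grip_width: 0.0551
time: 40.15
position: [0.4634, -0.2898, 0.169]
tool_rot: [0.679, 0.734, 0.0, -0.002]
ft_force: [1.1, -0.7, -1.5]
grip_width: 0.0515
time: 40.35
position: [0.4658, -0.2919, 0.187]
tool_rot: [0.679, 0.734, -0.0, 0.003]
ft_force: [0.6, -1.4, -1.9]
grip_width: 0.0516
```

```bash
python3 -m crank '[[0,15,35,0,0,0],[1,55,50,0,0,0],[4,100,50,0,0,0],[7,145,50,0,0,0],[10,190,50,0,0,0]]'
python3 -m crank '[[4,45,0,0,0,0],[8,90,0,0,0,0],[12,135,0,0,0,0],[16,180,0,0,0,0],[19,225,0,0,0,0]]'
python3 -m crank '[[4,40,0,0,0,0],[8,75,0,0,0,0],[10,98,0,0,0,0],[10,98,0,0,0,0],[10,98,0,0,0,0]]'
python3 -m crank '[[0,0,-40,0,0,0],[0,0,-80,0,0,0],[0,0,-120,0,0,0],[0,0,-150,0,0,0],[0,0,-160,0,0,0]]'
python3 -m crank '[[0,0,0,0,0,0],[0,0,0,0,0,0]]'
python3 - <<'E'
from h import *
s=shot('side'); print(robot.get_obs()['position'])
for r in robot.silhouettes(s,'short_bottle')[:2]:
    m=r['mask'];v,u=np.nonzero(m);print(r['conf'],r['box'],fit(s,'short_bottle',atz(s,(u.mean(),v.mean()),.06)[:2],.016,m))
E
```

```text
time: 40.85
position: [0.4731, -0.0988, 0.2325]
tool_rot: [0.68, 0.734, -0.0, -0.002]
ft_force: [0.4, 0.6, -0.8]
grip_width: 0.0517
time: 41.35
position: [0.4921, 0.126, 0.2322]
tool_rot: [0.679, 0.734, -0.001, -0.001]
ft_force: [0.8, -0.3, -1.6]
grip_width: 0.0514
time: 41.85
position: [0.5021, 0.2221, 0.2323]
tool_rot: [0.679, 0.734, -0.002, -0.001]
ft_force: [-1.0, 0.4, -2.1]
grip_width: 0.0516
time: 42.35
position: [0.5006, 0.2201, 0.0706]
tool_rot: [0.68, 0.733, -0.003, -0.002]
ft_force: [0.1, -0.6, -1.4]
grip_width: 0.0515
time: 42.55
position: [0.5043, 0.2218, 0.0749]
tool_rot: [0.679, 0.734, 0.001, 0.0]
ft_force: [0.8, 0.6, -1.2]
grip_width: 0.0516
[0.50476758 0.22204927 0.07549536]
0.63 [291.2, 187.6, 10.7, 27.6] (array([0.50422863, 0.23212264]), np.float64(0.09035714285714286))
```

```bash
python3 -m crank '[[0,0,-8,0,0,0],[0,0,-14,0,0,0],[0,0,-18,0,0,0],[0,0,-18,0,0,0]]'
python3 -m crank '[[0,0,-1,0,0,0],[0,0,-2,0,0,0],[0,0,-2,0,0,0]]'
python3 -m crank '[[0,0,-1,0,0,0],[0,0,-1,0,0,0]]'
```

```text
time: 43.05
position: [0.5029, 0.2221, 0.0554]
tool_rot: [0.679, 0.734, -0.001, -0.0]
ft_force: [0.2, -0.0, -1.2]
grip_width: 0.052
time: 43.35
position: [0.5035, 0.2223, 0.0542]
tool_rot: [0.679, 0.734, 0.0, 0.0]
ft_force: [0.6, -0.3, 0.1]
grip_width: 0.0515
time: 43.55
position: [0.5036, 0.2223, 0.0542]
tool_rot: [0.679, 0.734, 0.0, 0.0]
ft_force: [-1.3, -0.8, 7.2]
grip_width: 0.0514
```

```bash
python3 -m crank '[[0,0,1,0,0,0],[0,0,1,0,0,0]]'
python3 -m crank '[[0,0,0,0,0,0],[0,0,0,0,0,0],[0,0,0,0,0,0],[0,0,0,0,0,0],[0,0,0,0,0,0]]' -1
python3 -m crank '[[0,0,30,0,0,0],[0,0,75,0,0,0],[0,0,120,0,0,0],[0,0,170,0,0,0],[0,0,220,0,0,0]]'
python3 -m crank '[[-4,-48,0,0,0,0],[-8,-96,0,0,0,0],[-12,-144,0,0,0,0],[-16,-192,0,0,0,0],[-20,-240,0,0,0,0]]'
python3 -m crank '[[-4,-48,0,0,0,0],[-8,-96,0,0,0,0],[-12,-144,0,0,0,0],[-16,-192,0,0,0,0],[-20,-240,0,0,0,0]]'
python3 -m crank '[[-4,-48,0,0,0,0],[-8,-96,0,0,0,0],[-11,-130,0,0,0,0],[-11,-138,0,0,0,0],[-11,-138,0,0,0,0]]'
python3 - <<'E'
from h import *
p=shot('top'); s=shot('side'); print(robot.get_obs()['position'])
for P,t in((p,'short_bottle'),(s,'short_bottle'),(s,'tall_bottle')):
  for r in robot.silhouettes(P,t)[:2]:
    m=r['mask'];v,u=np.nonzero(m);print(t,r['conf'],r['box'],fit(P,t,atz(P,(u.mean(),v.mean()),.06)[:2],.004,m))
E
```

```text
time: 43.75
position: [0.5037, 0.2222, 0.0542]
tool_rot: [0.679, 0.734, 0.0, 0.0]
ft_force: [0.1, -0.0, 2.0]
grip_width: 0.0517
time: 44.25
position: [0.5034, 0.2222, 0.054]
tool_rot: [0.679, 0.734, -0.0, -0.0]
ft_force: [0.3, -0.7, -0.3]
grip_width: 0.0826
time: 44.75
position: [0.5028, 0.2221, 0.2758]
tool_rot: [0.679, 0.734, -0.0, -0.0]
ft_force: [1.7, 0.9, -0.4]
grip_width: 0.0871
time: 45.25
position: [0.4828, -0.0194, 0.2742]
tool_rot: [0.679, 0.734, 0.0, 0.0]
ft_force: [0.3, 0.9, -0.3]
grip_width: 0.087
time: 45.75
position: [0.4628, -0.2596, 0.2741]
tool_rot: [0.679, 0.734, 0.0, 0.0]
ft_force: [1.2, 0.3, -0.3]
grip_width: 0.0867
time: 46.25
position: [0.4519, -0.3967, 0.2735]
tool_rot: [0.68, 0.733, 0.0, -0.0]
ft_force: [-0.4, 0.0, 0.5]
grip_width: 0.0868
[ 0.45225612 -0.39414734  0.27368009]
short_bottle 0.55 [228.8, 192.0, 20.7, 13.8] (array([0.50276649, 0.22490011]), np.float64(0.09375))
short_bottle 0.67 [291.4, 190.6, 9.6, 24.1] (array([0.50397435, 0.21896736]), np.float64(0.4950787401574803))
tall_bottle 0.84 [269.4, 306.0, 24.3, 66.3] (array([ 0.45369036, -0.39799038]), np.float64(0.05558608058608058))
```

```bash
python3 -m crank '[[0,0,-40,0,0,0],[0,0,-75,0,0,0],[0,0,-98,0,0,0],[0,0,-107,0,0,0],[0,0,-107,0,0,0]]'
python3 -m crank '[[0,0,0,0,0,0],[0,0,0,0,0,0],[0,0,0,0,0,0],[0,0,0,0,0,0],[0,0,0,0,0,0]]' 1 40
python3 -m crank '[[0,0,0,0,0,0],[0,0,0,0,0,0],[0,0,0,0,0,0],[0,0,5,0,0,0],[0,0,20,0,0,0]]'
python3 -m crank '[[0,0,30,0,0,0],[0,0,65,0,0,0],[0,0,105,0,0,0],[0,0,138,0,0,0],[0,0,138,0,0,0]]'
```

```text
time: 47.0
position: [0.4523, -0.3944, 0.1662]
tool_rot: [0.679, 0.734, 0.0, -0.001]
ft_force: [-0.6, 0.6, 0.5]
grip_width: 0.0869
time: 47.5
position: [0.4526, -0.396, 0.1676]
tool_rot: [0.679, 0.734, -0.0, 0.0]
ft_force: [-0.1, 0.6, 0.1]
grip_width: 0.055
time: 48.0
position: [0.4508, -0.3939, 0.1847]
tool_rot: [0.679, 0.734, 0.001, -0.004]
ft_force: [-0.3, 0.6, -5.8]
grip_width: 0.0302
time: 48.5
position: [0.4541, -0.3975, 0.3299]
tool_rot: [0.679, 0.734, -0.001, 0.005]
ft_force: [0.5, -0.8, -4.6]
grip_width: 0.03
```

```bash
python3 -m crank '[[0,15,0,0,0,0],[-3,45,0,0,0,0],[-6,80,0,0,0,0],[-9,120,0,0,0,0],[-12,160,0,0,0,0]]'
python3 -m crank '[[-4,40,0,0,0,0],[-8,80,0,0,0,0],[-12,120,0,0,0,0],[-16,160,0,0,0,0],[-20,200,0,0,0,0]]'
python3 -m crank '[[-4,40,0,0,0,0],[-8,80,0,0,0,0],[-12,120,0,0,0,0],[-15,160,0,0,0,0],[-17,195,0,0,0,0]]'
python3 -m crank '[[0,30,0,0,0,0],[0,48,0,0,0,0],[0,57,0,0,0,0],[0,57,0,0,0,0],[0,57,0,0,0,0]]'
python3 -m crank '[[0,0,-40,0,0,0],[0,0,-80,0,0,0],[0,0,-115,0,0,0],[0,0,-135,0,0,0],[0,0,-140,0,0,0]]'
python3 -m crank '[[0,0,0,0,0,0],[0,0,0,0,0,0],[0,0,0,0,0,0]]'
python3 - <<'E'
from h import *
s=shot('side'); print(robot.get_obs()['position'])
z=robot.get_obs()['position'][2]-.1638
for r in robot.silhouettes(s,'tall_bottle')[:2]:
    m=r['mask'];v,u=np.nonzero(m);print(r['conf'],r['box'],fit(s,'tall_bottle',atz(s,(u.mean(),v.mean()),.06)[:2],z,m))
E
```

```text
time: 49.0
position: [0.4381, -0.2319, 0.3216]
tool_rot: [0.679, 0.734, 0.0, -0.004]
ft_force: [-0.4, 0.2, -4.3]
grip_width: 0.03
time: 49.5
position: [0.4171, -0.0327, 0.3223]
tool_rot: [0.679, 0.734, -0.001, -0.004]
ft_force: [1.0, -0.0, -5.3]
grip_width: 0.0301
time: 50.0
position: [0.3995, 0.1613, 0.3223]
tool_rot: [0.679, 0.734, -0.003, -0.003]
ft_force: [0.7, 0.6, -6.0]
grip_width: 0.0303
time: 50.5
position: [0.4023, 0.2153, 0.3239]
tool_rot: [0.679, 0.734, -0.002, -0.0]
ft_force: [-0.1, -0.8, -5.1]
grip_width: 0.0301
time: 51.0
position: [0.4016, 0.2145, 0.1828]
tool_rot: [0.68, 0.733, -0.003, -0.002]
ft_force: [-0.9, 0.1, -5.2]
grip_width: 0.03
time: 51.3
position: [0.4047, 0.2163, 0.1864]
tool_rot: [0.679, 0.734, 0.001, 0.001]
ft_force: [0.9, 0.4, -4.7]
grip_width: 0.03
[0.40443947 0.21633338 0.18632459]
0.73 [263.4, 176.2, 17.0, 46.0] (array([0.40570296, 0.21465997]), np.float64(0.12064985795454546))
```

Well aligned with the recess (.404,.216), so I'll lower onto its floor.

```bash
python3 -m crank '[[-1,0,-8,0,0,0],[-1,0,-14,0,0,0],[-1,0,-17,0,0,0],[-1,0,-17,0,0,0]]'
python3 -m crank '[[0,0,-1,0,0,0],[0,0,-2,0,0,0],[0,0,-2,0,0,0]]'
```

```text
time: 51.8
position: [0.402, 0.2161, 0.1674]
tool_rot: [0.679, 0.734, -0.001, -0.0]
ft_force: [0.2, -0.1, -5.5]
grip_width: 0.0301
time: 52.1
position: [0.403, 0.2163, 0.1669]
tool_rot: [0.679, 0.734, 0.001, 0.0]
ft_force: [-0.1, -0.0, 2.5]
grip_width: 0.0301
```

```bash
python3 -m crank '[[0,0,0,0,0,0],[0,0,0,0,0,0],[0,0,0,0,0,0],[0,0,0,0,0,0],[0,0,0,0,0,0]]' -1
python3 -m crank '[[0,0,30,0,0,0],[0,0,70,0,0,0],[0,0,110,0,0,0],[0,0,130,0,0,0],[0,0,130,0,0,0]]'
python3 -m crank '[[8,-48,0,0,0,0],[16,-96,0,0,0,0],[24,-144,0,0,0,0],[32,-192,0,0,0,0],[40,-240,0,0,0,0]]'
python3 -m crank '[[4,-48,0,0,0,0],[8,-96,0,0,0,0],[12,-144,0,0,0,0],[16,-192,0,0,0,0],[20,-240,0,0,0,0]]'
python3 -m crank '[[0,0,0,0,0,0],[0,0,0,0,0,0]]'
python3 - <<'E'
from h import *
p=shot('top'); s=shot('side')
for t,z in(('short_bottle',.004),('tall_bottle',.004),('wide_jar',.057)):
 for P in (p,s):
  for r in robot.silhouettes(P,t)[:1]:
    m=r['mask'];v,u=np.nonzero(m);print(t,r['conf'],r['box'],fit(P,t,atz(P,(u.mean(),v.mean()),z+.06)[:2],z,m))
f=lambda x,y:(160+x/4-.5,150+y/4-.5)
a=np.hstack([cv2.resize(p['pixels'][150:250,160:330],None,fx=2.35,fy=2.35,interpolation=3),cv2.resize(s['pixels'][140:240,210:340],(400,235),interpolation=3)[:235]])
cv2.imwrite('pics/o.png',a[...,::-1])
E
```

```text
time: 52.6
position: [0.4025, 0.2162, 0.166]
tool_rot: [0.679, 0.734, 0.0, 0.0]
ft_force: [0.6, -0.2, -0.4]
grip_width: 0.0622
time: 53.1
position: [0.4044, 0.2168, 0.2991]
tool_rot: [0.679, 0.734, 0.003, 0.002]
ft_force: [0.4, -0.2, 0.4]
grip_width: 0.0861
time: 53.6
position: [0.4416, -0.0254, 0.2947]
tool_rot: [0.679, 0.734, -0.0, -0.001]
ft_force: [1.4, -0.3, 0.5]
grip_width: 0.0869
time: 54.1
position: [0.4615, -0.2653, 0.2942]
tool_rot: [0.679, 0.734, 0.0, -0.002]
ft_force: [1.3, 0.5, 0.5]
grip_width: 0.0873
time: 54.3
position: [0.4615, -0.2643, 0.294]
tool_rot: [0.68, 0.733, 0.0, -0.002]
ft_force: [0.2, 0.7, -0.0]
grip_width: 0.0873
short_bottle 0.5 [228.4, 193.2, 21.1, 15.4] (array([0.50272631, 0.2249396 ]), np.float64(0.10747907949790796))
short_bottle 0.5 [289.8, 194.4, 9.1, 23.9] (array([0.50353603, 0.21880272]), np.float64(0.5017224409448819))
tall_bottle 0.65 [231.1, 223.6, 24.1, 21.9] (array([0.4026771 , 0.21396469]), np.float64(0.11602209944751381))
tall_bottle 0.52 [264.4, 193.1, 6.9, 22.5] (array([0.40412512, 0.21471233]), np.float64(2.357608695652174))
wide_jar 0.46 [306.8, 195.1, 14.7, 9.1] (array([ 0.48661287, -0.01861665]), np.float64(0.24626358695652173))
wide_jar 0.64 [286.7, 217.2, 11.6, 22.7] (array([ 0.48987063, -0.01719483]), np.float64(0.15752923976608188))
```

View pics/o.png

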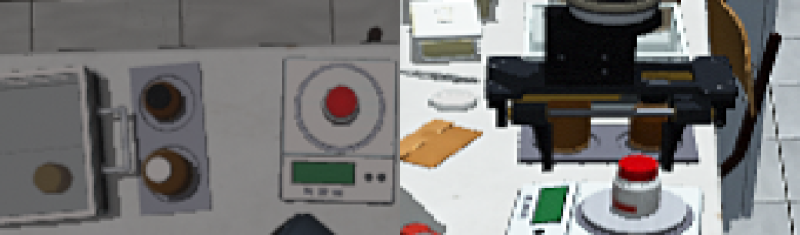

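The drawer is shut with the brown jar standing at (52,178). The short bottle is at (162,100) and the tall one at (172,173), both in their recesses, and the jar is centred on the pan at (340,105).

```bash
python3 -c "
from rig import robot
print(robot.hand_in())"
```

```text
the job is handed in; nothing more can be done
None
```

The job is done and was handed in at about 54 s of the 144 s allowed.

I stood both bottles in the spill tray, opened the drawer, and put the white jar with the red lid on the balance pan. Then I shut the drawer against its stop and put each bottle back in its own recess.

**Last checks:**
- **Jar:** upright and within about 4 mm of the pan's centre in both cameras.
- **Drawer:** the handle stopped hard at the same position it had at the start, and the top camera shows it shut.
- **Brown jar:** still standing in the drawer.
- **Bottles:** each is upright in its own recess, within about 3 mm of the centre. Both touched down at the height expected for the recess floor.
- **Forces:** the highest wrist force reported was about 15 N per axis, against the 120 N limit.

**Poor or conflicting checks:** the last side-camera fits of the two bottles were poor because the gripper hid them. For those I relied on the top camera and the touchdown heights. Some network detections earlier in the job were wrong, such as taking the tray for the jar, and I discarded them.

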